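# Bring the lifting jack up under the overhanging tube

## Task

On the workshop bench an aluminium tube lies in a saddle stand and overhangs a small scissor jack. Turn that jack's knob clockwise until its platform comes up against the underside of the tube and bears on it, then stop there and let go: the tube must stay in its saddle and practically level, not be cocked up. The other jack, with nothing above it, is not the one.

Things in the scene. Friction and masses are not known exactly. Their poses are not given: they have to be found in the camera images.
- jack_platform: Flat square steel platform, 100 x 100 x 6 mm, of the scissor jack under the overhanging tube; origin at the centre of its top face, z up. It moves only straight up and down, driven by the knob. A second, identical jack with nothing above it stands elsewhere and is not used.
- tube: Loose aluminium rectangular tube, 360 mm long (own y), 50 wide (x), 25 high (z), lying level in a dark steel saddle 120 mm long that holds it sideways only. Origin: centre of its flat underside, so the gap (8 to 26 mm at first) is this origin's height less that of jack_platform. Raised past contact, the platform tips the tube by about 0.006 rad per mm.
- jack_grip (a point): Grip point of the jack's black bar knob, on its vertical axis, above a grey post 110 mm in front of the platform's centre. The bar is 46 mm long (this point's x), 14 thick (its y: close the fingers along y), 40 high; this point is 14 mm below its top, 26 mm above the 48 mm disc under it. The point turns with the knob, z up. The tube's edge is about 85 mm from the axis.
- jack_knob (a joint): Angle of that knob in rad, growing as it turns clockwise seen from above, 0 to 1.7 (start 0 to 0.35). Each radian raises the platform by 22 mm, evenly. It needs about 0.2 N m and stays where it is left. One turn of at most 1.45 rad in a single grasp is enough.
There are look-alikes about, which are no part of the job. What is shaped like the part that bears jack_platform but red is not meant.

How it is judged:
By the outcome, as a careful person would: the job done as asked, in the order asked, and still so for the second after the job is handed in, with the robot touching nothing.
It also fails if it takes over 32 s, if anything falls off the work surface, if the arm or the gripper's body presses on something with over 40 N, if the wrist force passes 120 N, or if a joint passes its speed limit or range.

## Robot

A 6-joint arm with a two-finger parallel gripper is mounted at the origin on the work surface. World frame = base frame: x ahead of the robot, y to its left, z up, the work surface at z = 0. Lengths are in m, angles in degrees, forces in N, time in s.
With the tool pointing down it reaches from about 0.35 to 0.975 m from the base axis. Payload 7.1 kg.
Tool frame: the origin (TCP) lies midway between the tips of the shut fingers; the grasp point (between the pads) lies 19 mm behind it; z points along the fingers, y is the direction in which the jaws open and shut (so a half turn about z gives the same grasp; the last joint's range is limited). The gripper opens to 88 mm and grips with 3 to 60 N. Pads are 20 mm wide; open, the fingers measure 115 mm over their backs; the gripper's body (75 mm by 178 mm) begins 61 mm behind the grasp point.
Start: joints at [-73.281, 24.242, 93.386, -0, 62.372, -1.089], TCP at [0.191, -0.595, 0.223] pointing down, gripper open.
Joint ranges: [-172.04, 172.04], [-51.8, 120.97], [4.93, 147.93], [-75.15, 255.16], [6.16, 154.13], [-145.62, 145.62]. Speed limits (degrees/s): [136.94, 136.94, 172.46, 180, 180, 180].

## Interface

Orientations are given as a 3x3 rotation matrix whose columns are the frame's x, y, z axes.
In Python, from rig import get_state, get_image, camera_info, hand_in gives the robot as it stands.
- The arm moves only by the tool apply_moves, never from a script. Its argument "series" is a list of rows, each a list of 3 entries, a list of its own where there are three numbers: the shift along the tool's x, y, z in units of 50 mm (1.0 is 50 mm), then the turn, a rotation vector about the tool's x, y, z in units of 5 degrees (1.0 is 5 degrees), then the opening in per cent of the stroke, from 0 (shut) to 100 (fully open). In form: [[[tx, ty, tz], [rx, ry, rz], hand], ...]. A call has 1 to 12 rows; each row is the pose to reach, as a shift and turn from the pose commanded when the call began, along the tool's axes at that moment; what a row does not reach only later rows make up. A row lasts 1/10 s, in which the tool goes at most 50 mm and 8.59 degrees, less where a joint would pass 70% of its speed; a pose out of reach is approached as far as the arm can. A call with a gripper value outside its range is refused whole. The fingers move at their own pace and stop on an object; the grip force is fixed at half the most. Time passes only in rows, so rows that repeat a pose let the fingers close. It gives the time, the measured TCP pose, the force and the opening at its end, in the units of the state.
- get_state(): the state, without advancing time (a new reading comes with each control period).
- get_image(name): name is "side" or "top"; returns the picture (384x512x3 uint8, red, green, blue); there is no depth.
- camera_info(name): a dict with "fx", "fy", "cx", "cy" (pixels), "R" (3x3) and "t" (3): a world point X has camera coordinates R X + t. Camera axes: x right, y down, z forward; pixel columns grow to the right and rows downward; lengths in m; the calibration is good to about 2 mm. A picture is of the moment at which its call begins. camera_info takes no time and is no camera call.
- hand_in(): hands the job in, once; it reports no verdict.
The state is a dict: "time": time; "joint_pos": joint angles; "joint_vel": joint speeds; "effort": joint torques, N m; "tool_pos": TCP position; "ee_rot": TCP orientation; "force": force on the tool from outside, world axes, zero at the start; "torque": the same for the moment, N m; "width": finger opening in m.
Only numpy, scipy, OpenCV 4.12 (cv2) and the standard library are available. Lean on these libraries where they do the work, as an engineer would, in place of code of your own. Each camera call takes 0.05 s, during which the arm holds its last target. There are 200 camera calls.

## Working session

There is one attempt and no reset: what is moved stays moved. The work goes in short steps, Python scripts to look and compute and a tool call to move; the robot and the scene stay as the last step left them, time stands still between calls to the robot, and variables do not carry over. Pictures are saved under pics/ and viewed, about 8 in all and at most 12, crops included, and the job is handed in when it is done.

Besides the shell and the picture viewer there is one more tool, called after "Call:" as a command line: name --argument value ..., lists and objects as JSON in quotes. apply_moves: Moves the arm, as the interface text tells. Its arguments: {"type":"object","properties":{"series":{"type":"array","items":{"type":"array"}}},"required":["series"]}

```bash
mkdir -p pics && cat > h.py <<'E'
import numpy as np, cv2
from rig import *
def snap(n,f):
    im=get_image(n); cv2.imwrite(f'pics/{f}.png',im[:,:,::-1]); return im
def ray(n,u,v):
    c=camera_info(n);R=np.array(c['R']);t=np.array(c['t'])
    d=R.T@np.array([(u-c['cx'])/c['fx'],(v-c['cy'])/c['fy'],1]); return -R.T@t,d
def onz(n,u,v,z):
    o,d=ray(n,u,v); return o+d*(z-o[2])/d[2]
def proj(n,X):
    c=camera_info(n);p=np.array(c['R'])@X+np.array(c['t']); return np.array([c['fx']*p[0]/p[2]+c['cx'],c['fy']*p[1]/p[2]+c['cy']])
def tri(a,b):
    o1,d1=ray('side',*a);o2,d2=ray('top',*b)
    s=np.linalg.lstsq(np.c_[d1,-d2],o2-o1,rcond=None)[0]
    p,q=o1+d1*s[0],o2+d2*s[1]; return (p+q)/2,np.linalg.norm(p-q)
E
python3 - <<'E'
from h import *
a=snap('side','s0');b=snap('top','t0')
for n in('side','top'):
    print(ray(n,256,192), camera_info(n)['fx'])
print(get_state())
E
```

```text
(array([ 0.44089133, -0.709953  ,  0.81292077]), array([ 0.03630697,  0.65284276, -0.75663768])) 363.9013998183642
(array([ 0.41651102, -0.09508667,  1.09929444]), array([ 8.53827921e-02, -4.90229884e-06, -9.96374632e-01])) 374.4399183940343
{'time': 0.1, 'joint_pos': array([-7.32811507e+01,  2.42792675e+01,  9.34262850e+01, -1.60205004e-03,
        6.23728789e+01, -1.08818642e+00]), 'joint_vel': array([-0.03476605, -0.08586932, -0.0477699 ,  0.02679097,  0.08437528,
        0.01863938]), 'effort': array([-1.17161915e-03, -5.45613599e+01, -2.74324608e+01,  6.44634990e-02,
        1.88263308e-02, -1.79314492e-05]), 'tool_pos': array([ 0.19101075, -0.59457245,  0.22199326]), 'ee_rot': array([[ 9.52087877e-01,  3.05824296e-01, -4.17520361e-04],
       [ 3.05824581e-01, -9.52086984e-01,  1.30389175e-03],
       [ 1.24607423e-06, -1.36910751e-03, -9.99999063e-01]]), 'force': array([ 0.29383891, -0.40956665,  0.34843647]), 'torque': array([-0.03763146,  0.03339402,  0.00239713]), 'width': 0.08781123527884448}
```

View pics/s0.png

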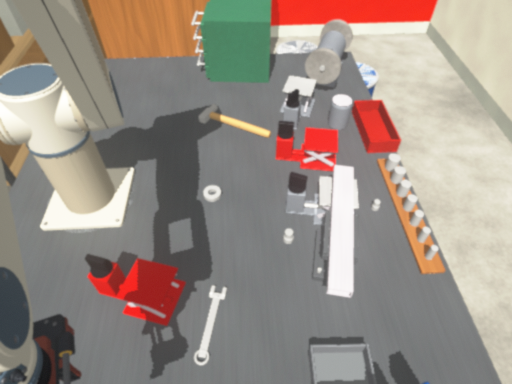

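View pics/t0.png

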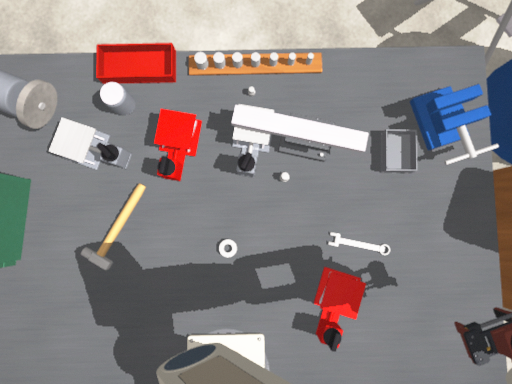

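The side view shows the jack under the tube at about (300,195), with its knob at (297,182). In the top view the knob is at (247,160) and the tube runs (235,115)–(367,140). The red jacks and the grey one at the left are decoys. I'll zoom in on both views.

```bash
python3 - <<'E'
from h import *
s=cv2.imread('pics/s0.png')[155:305,270:370];t=cv2.imread('pics/t0.png')[95:185,220:380]
s=cv2.resize(s,None,fx=4,fy=4,interpolation=cv2.INTER_CUBIC)
t=cv2.resize(t,None,fx=5,fy=5,interpolation=cv2.INTER_CUBIC)
cv2.imwrite('pics/s0c.png',s);cv2.imwrite('pics/t0c.png',t)
# black knob masks in the region
for n,(r0,r1,c0,c1) in dict(side=(165,225,280,312),top=(140,180,230,262)).items():
    im=cv2.imread(f'pics/{n[0]}0.png')[r0:r1,c0:c1]
    m=(im.max(2)<48).astype(np.uint8)
    k,l,st,ce=cv2.connectedComponentsWithStats(m)
    for i in range(1,k):
        if st[i,4]>15: print(n,st[i]+[c0,r0,0,0,0],ce[i]+[c0,r0])
E
```

```text
top [239 155   9  16  59] [241.88135593 161.89830508]
```

View pics/s0c.png

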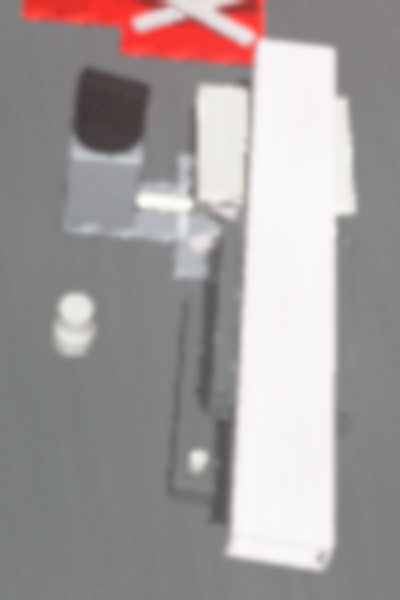

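View pics/t0c.png

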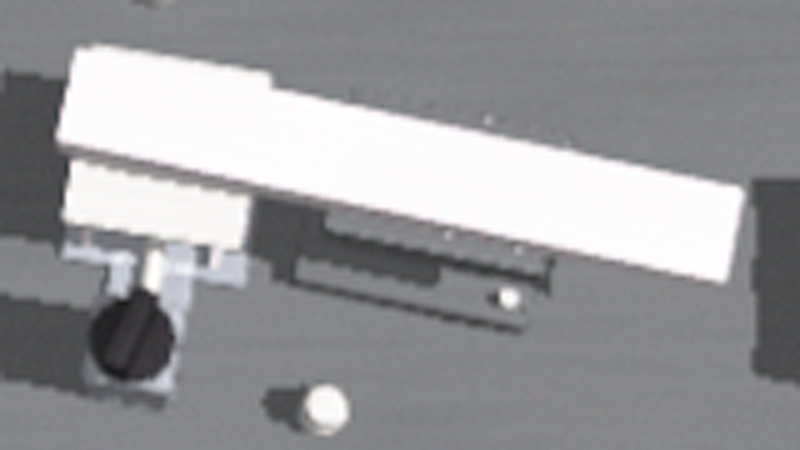

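The side crop shows the dark knob at about (296–307,172–193) px. The top crop shows the disc at about (246,163), with a bar running from lower-left to upper-right. I'll stretch the dark range to resolve the bar.

```bash
python3 - <<'E'
from h import *
s=cv2.imread('pics/s0.png')[168:200,284:314];t=cv2.imread('pics/t0.png')[146:178,232:262]
c=np.hstack([s,t]); c=np.clip(c.astype(float)*2.6-50,0,255).astype(np.uint8)
cv2.imwrite('pics/k.png',cv2.resize(c,None,fx=13,fy=13,interpolation=cv2.INTER_CUBIC))
E
```

```text
(no output)
```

View pics/k.png

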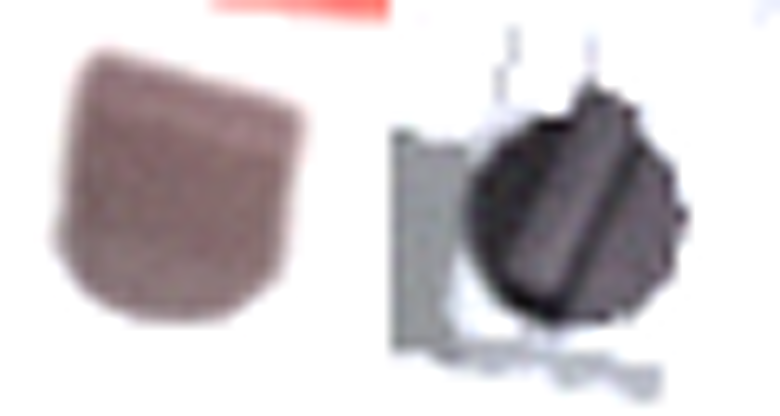

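```bash
cat > g.py <<'E'
from h import *
P,e=tri((298.1,175.2),(245.7,160.3)); print('bar top centre',P,e)
z=P[2]
a=onz('top',232+(611-390)/13-.5,146+105/13-.5,z);b=onz('top',232+(537-390)/13-.5,146+280/13-.5,z)
print('bar ends',a,b,np.linalg.norm(a-b),'yaw',np.degrees(np.arctan2(*(a-b)[1::-1])))
print('disc',onz('top',245.9,162.2,z-.040))
# side bar ends
a=onz('side',284+90/13-.5,168+70/13-.5,z);b=onz('side',284+297/13-.5,168+127/13-.5,z)
print('side bar ends',a,b,np.linalg.norm(a-b),'yaw',np.degrees(np.arctan2(*(a-b)[1::-1])))
# tube: top-face far (-y) corners and near end
T=lambda u,v:(220+u/5-.4,95+v/5-.4); S=lambda u,v:(270+u/4-.4,155+v/4-.4)
q={}
# near (robot side)  corners at -y end & +y end
q['-y near']=tri(S(226,557),T(726,283));q['-y far']=tri(S(325,568),T(744,188))
q['+y near']=tri(S(257,40),T(58,143)); q['+y far']=tri(S(335,47),T(85,47))
for k in q: print(k,*q[k])
d=q['+y near'][0]-q['-y near'][0];print('tube len',np.linalg.norm(d),'yaw of tube y',np.degrees(np.arctan2(d[1],d[0])))
# platform near corners
print('plat +y near', tri(S(197,88),T(62,220)))
print('plat -y near', tri(S(200,205),T(245,250)))
E
python3 g.py
```

```text
bar top centre [ 0.58445317 -0.06987719  0.1298376 ] 0.002176548862909203
bar ends [ 0.60099883 -0.07748971  0.1298376 ] [ 0.56571725 -0.0619616   0.1298376 ] 0.03854753411670842 yaw -23.755226092042868
disc [ 0.58499575 -0.06924357  0.0898376 ]
side bar ends [ 0.56674873 -0.06033994  0.1298376 ] [ 0.60575381 -0.07828471  0.1298376 ] 0.04293495845950497 yaw 155.2946085660118
-y near [ 0.60381549 -0.38844428  0.10994447] 0.002306878287431503
-y far [ 0.65330639 -0.39901717  0.11367054] 0.004434315260184241
+y near [ 0.68541564 -0.03323665  0.12589087] 0.0026590103695955727
+y far [ 0.73417726 -0.04860252  0.13200317] 0.0008158184699821254
tube len 0.36480862812243176 yaw of tube y 77.06218953467025
plat +y near (array([ 0.6529343 , -0.0317759 ,  0.08009452]), np.float64(0.0006091039149922337))
plat -y near (array([ 0.63627512, -0.13270047,  0.07766262]), np.float64(0.0026083670384378626))
```

```bash
cat > m.py <<'E'
from h import *
from scipy.spatial.transform import Rotation as Ro
def to(pos,yaw):
    s=get_state();R=np.array(s['ee_rot']);c,n=np.cos(np.radians(yaw)),np.sin(np.radians(yaw))
    T=np.array([[c,n,0],[n,-c,0],[0,0,-1.]])
    print('t',s['time'],'shift',np.round(R.T@(np.array(pos)-s['tool_pos'])/.05,3),'turn',np.round(Ro.from_matrix(R.T@T).as_rotvec(degrees=True)/5,3),
     'yaw',np.degrees(np.arctan2(R[1,0],R[0,0])),'F',s['force'],'M',s['torque'],s['joint_pos'][5])
E
python3 -c "
from m import *
to([.585,-.0697,.2],155.8)"
```

```text
t 0.1 shift [10.713 -7.584  0.45 ] turn [-7.0000e-03 -1.9000e-02 -2.7598e+01] yaw 17.807779539281828 F [ 0.29383891 -0.40956665  0.34843647] M [-0.03763146  0.03339402  0.00239713] -1.0881864171645412
```

Call:
apply_moves --series '[[[10.71, -7.58, 0.45], [0, 0, -27.6], 55], [[10.71, -7.58, 0.45], [0, 0, -27.6], 55], [[10.71, -7.58, 0.45], [0, 0, -27.6], 55], [[10.71, -7.58, 0.45], [0, 0, -27.6], 55], [[10.71, -7.58, 0.45], [0, 0, -27.6], 55], [[10.71, -7.58, 0.45], [0, 0, -27.6], 55], [[10.71, -7.58, 0.45], [0, 0, -27.6], 55], [[10.71, -7.58, 0.45], [0, 0, -27.6], 55], [[10.71, -7.58, 0.45], [0, 0, -27.6], 55], [[10.71, -7.58, 0.45], [0, 0, -27.6], 55], [[10.71, -7.58, 0.45], [0, 0, -27.6], 55], [[10.71, -7.58, 0.45], [0, 0, -27.6], 55]]'

```text
time: 1.3
tool_pos: [0.552, -0.1136, 0.2019]
ee_rot: [[-0.52, 0.854, -0.0], [0.854, 0.52, 0.0], [0.0, -0.0, -1.0]]
force: [1.0, -0.9, 0.4]
width: 0.0485
```

```bash
python3 -c "
from m import *
to([.585,-.0697,.2],155.8)"
```

```text
t 1.3 shift [0.406 1.02  0.037] turn [-3.000e-03 -3.000e-03 -6.899e+00] yaw 121.30557605381249 F [ 1.00480634 -0.89429801  0.36416941] M [-0.0319053  -0.12943532  0.04833809] -44.13549564235192
```

Call:
apply_moves --series '[[[0.4, 1.02, 0.04], [0, 0, -6.9], 55], [[0.4, 1.02, 0.04], [0, 0, -6.9], 55], [[0.4, 1.02, 0.04], [0, 0, -6.9], 55], [[0.4, 1.02, 0.04], [0, 0, -6.9], 55], [[0.4, 1.02, 0.04], [0, 0, -6.9], 55], [[0.4, 1.02, 0.04], [0, 0, -6.9], 55], [[0.4, 1.02, 0.04], [0, 0, -6.9], 55]]'

```text
time: 2.0
tool_pos: [0.5846, -0.0723, 0.2]
ee_rot: [[-0.908, 0.419, -0.0], [0.419, 0.908, 0.0], [0.0, -0.0, -1.0]]
force: [-0.5, 0.3, 0.5]
width: 0.0481
```

```bash
python3 - <<'E'
from m import *
to([.585,-.0697,.098],155.8)
s=snap('side','s1');t=snap('top','t1')
P=np.array(get_state()['tool_pos']);print(proj('side',P),proj('top',P))
c=cv2.resize(s[130:310,250:390],None,fx=3,fy=3,interpolation=cv2.INTER_CUBIC)
d=cv2.resize(t[80:260,200:320],None,fx=3,fy=3,interpolation=cv2.INTER_CUBIC)
cv2.imwrite('pics/c1.png',np.hstack([c,d])[:,:,::-1])
E
```

```text
t 2.0 shift [0.013 0.051 2.04 ] turn [-0.001 -0.002 -0.109] yaw 155.25319148366663 F [-0.53500694  0.31966089  0.45280385] M [ 0.00751659 -0.14202542 -0.02237017] -73.46271378302485
[300.32335879 156.09354017] [245.87505102 154.86684239]
```

View pics/c1.png

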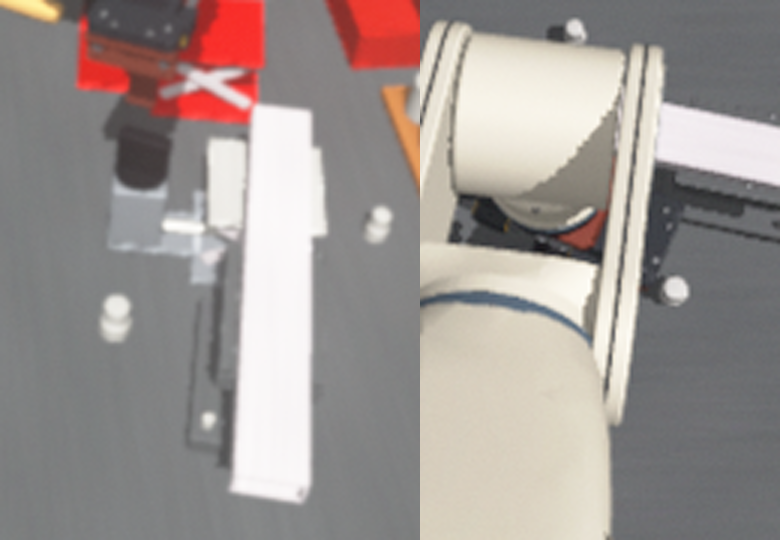

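The side view shows the gripper above the knob at about (297,150). The jack, the platform edge and the tube stay visible there, while the top view is blocked by the arm. I'll descend part way and then check.

Call:
apply_moves --series '[[[0.0, 0.0, 0.6], [0, 0, -0.1], 55], [[0.0, 0.0, 1.1], [0, 0, -0.1], 55], [[0.0, 0.0, 1.1], [0, 0, -0.1], 55], [[0.0, 0.0, 1.1], [0, 0, -0.1], 55]]'

```text
time: 2.5
tool_pos: [0.5846, -0.0722, 0.1452]
ee_rot: [[-0.913, 0.408, -0.001], [0.408, 0.913, 0.0], [0.001, -0.0, -1.0]]
force: [0.1, 0.0, 0.3]
width: 0.0484
```

```bash
python3 - <<'E'
from m import *
to([.585,-.0697,.099],155.8)
s=snap('side','s2')
c=cv2.resize(s[135:215,265:345],None,fx=7,fy=7,interpolation=cv2.INTER_CUBIC)
cv2.imwrite('pics/c2.png',np.clip(c[:,:,::-1].astype(float)*1.7-20,0,255))
E
```

```text
t 2.5 shift [0.013 0.05  0.925] turn [-0.002 -0.009  0.018] yaw 155.89000639855945 F [0.09082952 0.02249385 0.27822377] M [ 0.02676342 -0.16935892  0.00956852] -74.09281746902396[ WARN:0@0.741] global loadsave.cpp:1063 imwrite_ Unsupported depth image for selected encoder is fallbacked to CV_8U.
```

View pics/c2.png

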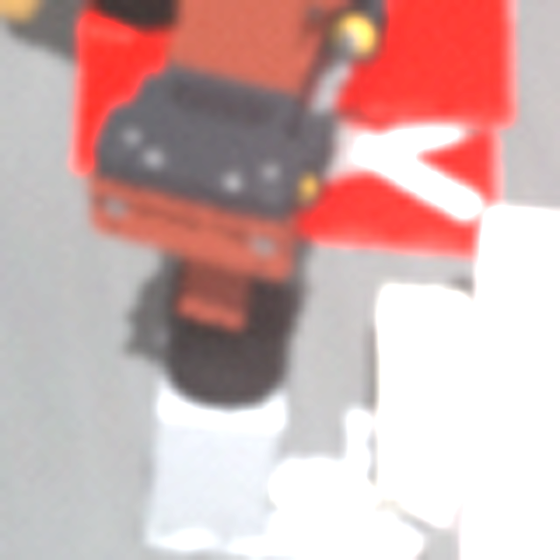

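The near finger at about (295,178) lies in front of the knob bar, offset as expected. Next I'll descend to the grasp height and then close.

Call:
apply_moves --series '[[[0.01, 0.05, 0.3], [0, 0, 0], 55], [[0.01, 0.05, 0.6], [0, 0, 0], 55], [[0.01, 0.05, 0.9], [0, 0, 0], 55], [[0.01, 0.05, 0.92], [0, 0, 0], 55], [[0.01, 0.05, 0.92], [0, 0, 0], 55]]'

```text
time: 3.05
tool_pos: [0.5847, -0.0696, 0.0981]
ee_rot: [[-0.913, 0.408, -0.002], [0.408, 0.913, 0.0], [0.002, -0.001, -1.0]]
force: [-0.6, 1.2, 0.1]
width: 0.0483
```

```bash
python3 - <<'E'
from m import *
to([.585,-.0697,.099],155.8)
E
```

```text
t 3.05 shift [-0.006  0.    -0.017] turn [-0.006 -0.02   0.028] yaw 155.94032496204392 F [-0.60823034  1.211129    0.08294379] M [ 0.01304064 -0.12099622 -0.00606576] -73.88570304847913
```

Nothing is touching. I'll close on the bar.

Call:
apply_moves --series '[[[0, 0, 0], [0, 0, 0], 30], [[0, 0, 0], [0, 0, 0], 20], [[0, 0, 0], [0, 0, 0], 10], [[0, 0, 0], [0, 0, 0], 0], [[0, 0, 0], [0, 0, 0], 0], [[0, 0, 0], [0, 0, 0], 0], [[0, 0, 0], [0, 0, 0], 0], [[0, 0, 0], [0, 0, 0], 0]]'

```text
time: 3.85
tool_pos: [0.5855, -0.0698, 0.0994]
ee_rot: [[-0.913, 0.407, 0.001], [0.407, 0.913, -0.0], [-0.001, -0.0, -1.0]]
force: [-0.2, -1.4, 4.6]
width: 0.0135
```

```bash
python3 - <<'E'
from m import *
to([.585,-.0697,.099],155.8)
snap('side','s3');print(get_state()['width'])
E
```

```text
t 3.85 shift [ 0.01  -0.002  0.008] turn [-0.001  0.007  0.031] yaw 155.95477523673367 F [-0.24302532 -1.41320099  4.58911475] M [-0.22699732 -0.03569657  0.15052426] -73.89285821963949
0.013825767900565427
```

Call:
apply_moves --series '[[[0, 0, 0], [0, 0, 0.7], 0], [[0, 0, 0], [0, 0, 1.4], 0], [[0, 0, 0], [0, 0, 2.1], 0], [[0, 0, 0], [0, 0, 2.8], 0], [[0, 0, 0], [0, 0, 3.0], 0], [[0, 0, 0], [0, 0, 3.0], 0]]'

```text
time: 4.5
tool_pos: [0.5856, -0.0697, 0.0994]
ee_rot: [[-0.777, 0.63, 0.001], [0.63, 0.777, -0.0], [-0.001, 0.0, -1.0]]
force: [-0.9, -0.8, 5.4]
width: 0.014
```

```bash
cat > tr.py <<'E'
from m import *
import sys
P0={'plat+':(319.4,176.8),'plat-':(320,206),'tube-n':(327,293.6),'tube-f':(351,297),'tube+n':(334,165),'tube+f':(353.5,166.5),'ref jar':(288.5,230)}
def track(n=3,name=None):
    r=cv2.cvtColor(cv2.imread('pics/s3.png'),cv2.COLOR_BGR2GRAY)
    ims=[get_image('side') for _ in range(n)]
    if name: cv2.imwrite(f'pics/{name}.png',ims[0][:,:,::-1])
    im=np.mean(ims,0).round().astype(np.uint8); g=cv2.cvtColor(im,cv2.COLOR_RGB2GRAY)
    p=np.float32(list(P0.values()))[:,None]
    q,st,er=cv2.calcOpticalFlowPyrLK(r,g,p,None,winSize=(11,11),maxLevel=1)
    for k,a,b,s in zip(P0,p[:,0],q[:,0],st): print(k,np.round(b-a,2),s)
    s=get_state();to(s['tool_pos'],0)
if __name__=='__main__':
    X=np.array([.645,-.08,.08]);print('px per 10mm platform',proj('side',X+[0,0,.01])-proj('side',X))
    track(int(sys.argv[1]),sys.argv[2])
E
python3 tr.py 2 s4
```

```text
px per 10mm platform [ 0.48841294 -2.47959145]
plat+ [ 0.6  -1.43] [1]
plat- [ 0.32 -1.89] [1]
tube-n [0. 0.] [1]
tube-f [ 0.01 -0.02] [1]
tube+n [-0.  0.] [1]
tube+f [-0.01 -0.  ] [1]
ref jar [-0.  0.] [1]
t 4.6 shift [0. 0. 0.] turn [ 9.0000e-03 -3.0000e-03  2.8198e+01] yaw 140.98777265648556 F [-0.13338627 -0.69083035  4.97061505] M [-0.14145745 -0.11042133 -0.04016813] -58.94139174011121
```

Call:
apply_moves --series '[[[0, 0, 0], [0, 0, 0.7], 0], [[0, 0, 0], [0, 0, 1.4], 0], [[0, 0, 0], [0, 0, 2.0], 0], [[0, 0, 0], [0, 0, 2.0], 0]]'

```text
time: 5.0
tool_pos: [0.5856, -0.0697, 0.0994]
ee_rot: [[-0.655, 0.756, 0.001], [0.756, 0.655, 0.0], [-0.001, 0.001, -1.0]]
force: [1.0, -0.3, 5.2]
width: 0.014
```

```bash
python3 tr.py 1 s5; python3 - <<'E'
import cv2
c=cv2.imread('pics/s5.png')[140:305,300:370]
cv2.imwrite('pics/c5.png',cv2.resize(c,None,fx=3.6,fy=3.6,interpolation=cv2.INTER_CUBIC))
E
```

```text
px per 10mm platform [ 0.48841294 -2.47959145]
plat+ [ 1.1  -2.38] [1]
plat- [-0.01 -4.09] [1]
tube-n [ 0.02 -0.  ] [1]
tube-f [-0.01 -0.02] [1]
tube+n [0. 0.] [1]
tube+f [-0.02  0.01] [1]
ref jar [-0.  0.] [1]
t 5.05 shift [0. 0. 0.] turn [ 1.0000e-02 -6.0000e-03  2.6191e+01] yaw 130.95674324594583 F [ 0.64349817 -1.06983831  5.37745448] M [-0.12484045 -0.1491813  -0.12124679] -48.91250819883066
```

Call:
apply_moves --series '[[[0, 0, 0], [0, 0, 0.5], 0], [[0, 0, 0], [0, 0, 1.0], 0], [[0, 0, 0], [0, 0, 1.0], 0]]'

```text
time: 5.35
tool_pos: [0.5856, -0.0696, 0.0994]
ee_rot: [[-0.587, 0.81, 0.001], [0.81, 0.587, 0.0], [-0.0, 0.001, -1.0]]
force: [0.3, -1.3, 5.6]
width: 0.0141
```

```bash
python3 tr.py 1 s6
```

```text
px per 10mm platform [ 0.48841294 -2.47959145]
plat+ [ 1.17 -2.91] [1]
plat- [6.88 1.22] [1]
tube-n [ 0.02 -0.  ] [1]
tube-f [-0.01 -0.03] [1]
tube+n [0.01 0.02] [1]
tube+f [-0.02  0.01] [1]
ref jar [-0.    0.01] [1]
t 5.4 shift [0. 0. 0.] turn [ 1.0000e-02 -7.0000e-03  2.5193e+01] yaw 125.96608222637235 F [ 0.16366938 -0.24396687  4.94899838] M [-0.10207868 -0.20147842 -0.09596294] -43.92097610195872
```

Call:
apply_moves --series '[[[0, 0, 0], [0, 0, 0.4], 0], [[0, 0, 0], [0, 0, 0.7], 0], [[0, 0, 0], [0, 0, 0.7], 0]]'

```text
time: 5.7
tool_pos: [0.5857, -0.0697, 0.0994]
ee_rot: [[-0.537, 0.844, 0.001], [0.844, 0.537, 0.0], [-0.0, 0.001, -1.0]]
force: [-0.1, -1.0, 5.6]
width: 0.0139
```

```bash
python3 tr.py 1 s7
```

```text
px per 10mm platform [ 0.48841294 -2.47959145]
plat+ [ 1.15 -3.03] [1]
plat- [7.66 1.6 ] [1]
tube-n [ 0.02 -0.  ] [1]
tube-f [-0.02 -0.03] [1]
tube+n [-0.    0.02] [1]
tube+f [-0.02  0.02] [1]
ref jar [-0.  0.] [1]
t 5.75 shift [0. 0. 0.] turn [ 1.0000e-02 -6.0000e-03  2.4497e+01] yaw 122.48438970876167 F [ 0.30523711 -0.62751748  5.23273389] M [-0.17633068 -0.14447133 -0.03691355] -40.43659290161391
```

Call:
apply_moves --series '[[[0, 0, 0], [0, 0, 0.3], 0], [[0, 0, 0], [0, 0, 0.5], 0], [[0, 0, 0], [0, 0, 0.5], 0]]'

```text
time: 6.05
tool_pos: [0.5856, -0.0696, 0.0994]
ee_rot: [[-0.5, 0.866, 0.001], [0.866, 0.5, 0.0], [-0.0, 0.001, -1.0]]
force: [0.1, -0.9, 4.7]
width: 0.014
```

```bash
python3 tr.py 1 s8
```

```text
px per 10mm platform [ 0.48841294 -2.47959145]
plat+ [ 1.19 -3.14] [1]
plat- [8.26 1.75] [1]
tube-n [ 0.02 -0.01] [1]
tube-f [-0.02 -0.03] [1]
tube+n [0.01 0.02] [1]
tube+f [-0.02  0.01] [1]
ref jar [-0.    0.01] [1]
t 6.1 shift [0. 0. 0.] turn [ 1.1000e-02 -6.0000e-03  2.3999e+01] yaw 119.99632391567259 F [ 0.57203634 -0.18793996  5.36820653] M [-0.09636119 -0.21203387  0.05460306] -37.94362174923454
```

Call:
apply_moves --series '[[[0, 0, 0], [0, 0, 0.3], 0], [[0, 0, 0], [0, 0, 0.5], 0], [[0, 0, 0], [0, 0, 0.5], 0]]'

```text
time: 6.4
tool_pos: [0.5857, -0.0696, 0.0994]
ee_rot: [[-0.461, 0.887, 0.001], [0.887, 0.461, 0.0], [-0.0, 0.001, -1.0]]
force: [0.8, -0.6, 4.8]
width: 0.014
```

```bash
python3 tr.py 1 s9
```

```text
px per 10mm platform [ 0.48841294 -2.47959145]
plat+ [ 1.22 -3.34] [1]
plat- [8.89 1.99] [1]
tube-n [ 0.02 -0.  ] [1]
tube-f [-0.01 -0.02] [1]
tube+n [ 0.03 -0.02] [1]
tube+f [-0.02  0.  ] [1]
ref jar [-0.  0.] [1]
t 6.45 shift [0. 0. 0.] turn [ 1.0000e-02 -7.0000e-03  2.3499e+01] yaw 117.49303851555746 F [ 0.76577933 -0.82908688  5.47974735] M [-0.12333929 -0.11397582 -0.00327061] -35.44180397692464
```

Call:
apply_moves --series '[[[0, 0, 0], [0, 0, 0.3], 0], [[0, 0, 0], [0, 0, 0.5], 0], [[0, 0, 0], [0, 0, 0.5], 0]]'

```text
time: 6.75
tool_pos: [0.5857, -0.0696, 0.0994]
ee_rot: [[-0.422, 0.907, 0.001], [0.907, 0.422, 0.0], [-0.0, 0.001, -1.0]]
force: [0.4, -0.5, 5.7]
width: 0.0138
```

```bash
python3 tr.py 1 s10
```

```text
px per 10mm platform [ 0.48841294 -2.47959145]
plat+ [ 1.27 -3.48] [1]
plat- [9.73 2.51] [1]
tube-n [0.01 0.  ] [1]
tube-f [-0.01 -0.01] [1]
tube+n [ 0.03 -0.02] [1]
tube+f [-0.02  0.  ] [1]
ref jar [-0.  0.] [1]
t 6.8 shift [0. 0. 0.] turn [ 1.1000e-02 -8.0000e-03  2.2992e+01] yaw 114.96003280759321 F [ 0.23135037 -0.02663877  5.19487489] M [-0.13449964 -0.1891653   0.07961979] -32.911676731321734
```

Call:
apply_moves --series '[[[0, 0, 0], [0, 0, 0.3], 0], [[0, 0, 0], [0, 0, 0.5], 0], [[0, 0, 0], [0, 0, 0.5], 0]]'

```text
time: 7.1
tool_pos: [0.5857, -0.0696, 0.0994]
ee_rot: [[-0.382, 0.924, 0.001], [0.924, 0.382, 0.0], [-0.0, 0.001, -1.0]]
force: [1.6, -1.1, 4.9]
width: 0.0138
```

```bash
python3 tr.py 1 s11
```

```text
px per 10mm platform [ 0.48841294 -2.47959145]
plat+ [ 1.29 -3.66] [1]
plat- [10.34  2.93] [1]
tube-n [0.01 0.  ] [1]
tube-f [-0.01 -0.01] [1]
tube+n [ 0.03 -0.01] [1]
tube+f [-0.02  0.01] [1]
ref jar [-0.    0.01] [1]
t 7.15 shift [0. 0. 0.] turn [ 1.1000e-02 -8.0000e-03  2.2492e+01] yaw 112.46064009863838 F [ 0.58054467 -0.22043445  4.79435808] M [-0.09932015 -0.15050335  0.01999441] -30.41120815044315
```

Call:
apply_moves --series '[[[0, 0, 0], [0, 0, 0.3], 0], [[0, 0, 0], [0, 0, 0.5], 0], [[0, 0, 0], [0, 0, 0.5], 0]]'

```text
time: 7.45
tool_pos: [0.5857, -0.0696, 0.0994]
ee_rot: [[-0.341, 0.94, 0.001], [0.94, 0.341, 0.0], [-0.0, 0.001, -1.0]]
force: [1.2, 0.3, 4.5]
width: 0.0141
```

```bash
python3 tr.py 1 s12
```

```text
px per 10mm platform [ 0.48841294 -2.47959145]
plat+ [ 1.32 -4.04] [1]
plat- [10.4   2.81] [1]
tube-n [-0.02  0.13] [1]
tube-f [-0.02  0.04] [1]
tube+n [-0.04 -0.1 ] [1]
tube+f [-0.03 -0.18] [1]
ref jar [-0.    0.01] [1]
t 7.5 shift [0. 0. 0.] turn [ 1.1000e-02 -8.0000e-03  2.1993e+01] yaw 109.96312973851278 F [ 1.42693264 -0.59650043  5.50681251] M [-0.09365167 -0.21249324  0.04640165] -27.91206766652537
```

Call:
apply_moves --series '[[[0, 0, 0], [0, 0, 0.3], 0], [[0, 0, 0], [0, 0, 0.5], 0], [[0, 0, 0], [0, 0, 0.5], 0]]'

```text
time: 7.8
tool_pos: [0.5858, -0.0696, 0.0994]
ee_rot: [[-0.3, 0.954, 0.001], [0.954, 0.3, -0.0], [-0.0, 0.001, -1.0]]
force: [0.4, -0.4, 5.0]
width: 0.0143
```

```bash
python3 tr.py 1 s13;  python3 - <<'E'
import cv2
c=cv2.imread('pics/s13.png')[140:220,300:370]
cv2.imwrite('pics/c13.png',cv2.resize(c,None,fx=7,fy=7,interpolation=cv2.INTER_CUBIC))
E
```

```text
px per 10mm platform [ 0.48841294 -2.47959145]
plat+ [ 1.26 -4.42] [1]
plat- [10.65  3.37] [1]
tube-n [-0.04  0.19] [1]
tube-f [-0.09  0.16] [1]
tube+n [-0.03 -0.19] [1]
tube+f [ 0.25 -0.58] [1]
ref jar [-0.    0.01] [1]
t 7.85 shift [0. 0. 0.] turn [ 1.1000e-02 -9.0000e-03  2.1492e+01] yaw 107.45999331000725 F [ 0.33668577 -0.09084591  6.01556042] M [-0.06537427 -0.17811732  0.10069453] -25.40759308367534
```

View pics/c13.png

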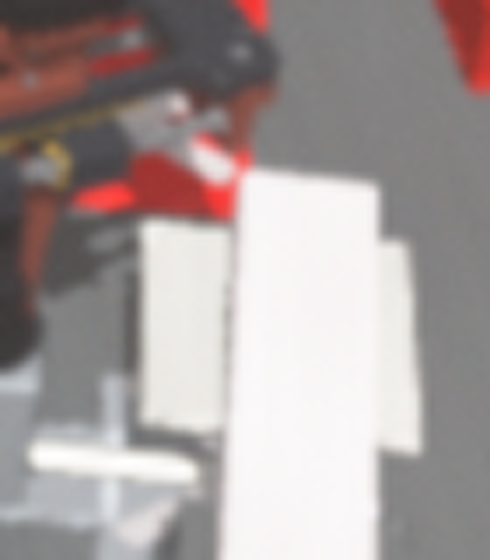

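The platform has met the tube: the tube ends began to move between yaw 112.5 and 110. I'm now about 1.3 mm past contact, so I'll ease back a little and re-measure.

Call:
apply_moves --series '[[[0, 0, 0], [0, 0, -0.2], 0], [[0, 0, 0], [0, 0, -0.4], 0], [[0, 0, 0], [0, 0, -0.4], 0]]'

```text
time: 8.15
tool_pos: [0.5858, -0.0696, 0.0994]
ee_rot: [[-0.334, 0.943, 0.001], [0.943, 0.334, 0.0], [-0.0, 0.001, -1.0]]
force: [0.7, -1.0, 5.6]
width: 0.0137
```

```bash
python3 tr.py 4 s14; python3 - <<'E'
# wider, independent tube measure: ECC translation at both tube ends
from h import *
r=cv2.imread('pics/s3.png',0).astype(np.float32)
for f in ('s4','s9','s11','s12','s13','s14'):
    g=cv2.imread(f'pics/{f}.png',0).astype(np.float32);o=[f]
    for (a,b,c,d) in ((285,303,320,358),(166-7,175,338,352)):
        W=np.eye(2,3,dtype=np.float32)
        cc,W=cv2.findTransformECC(r[a:b,c:d],g[a:b,c:d],W,cv2.MOTION_TRANSLATION,(3,80,1e-5),None,1); o+=list(np.round(W[:,2],2))
    print(*o)
for X in ([.63,-.39,.12],[.71,-.04,.12]): print(proj('side',np.array(X)+[0,0,.01])-proj('side',np.array(X)))
E
```

```text
px per 10mm platform [ 0.48841294 -2.47959145]
plat+ [ 1.26 -4.19] [1]
plat- [10.42  2.8 ] [1]
tube-n [-0.02  0.15] [1]
tube-f [-0.03  0.04] [1]
tube+n [-0.02 -0.11] [1]
tube+f [ 0.22 -0.24] [1]
ref jar [-0.    0.01] [1]
t 8.35 shift [0. 0. 0.] turn [ 1.1000e-02 -9.0000e-03  2.1894e+01] yaw 109.46876996277554 F [1.29660477 0.02024929 4.77186866] M [-0.07940916 -0.27613864  0.07457231] -27.419449466358106Traceback (most recent call last):
  File "<stdin>", line 8, in <module>
cv2.error: OpenCV(4.12.0) /io/opencv/modules/video/src/ecc.cpp:574: error: (-7:Iterations do not converge) NaN encountered. in function 'findTransformECC'
```

Excess is now about 0.5 mm (tilt about 0.003–0.004 rad). I'll release and lift straight up.

Call:
apply_moves --series '[[[0, 0, 0], [0, 0, 0], 15], [[0, 0, 0], [0, 0, 0], 30], [[0, 0, 0], [0, 0, 0], 50], [[0, 0, 0], [0, 0, 0], 50], [[0, 0, 0], [0, 0, 0], 50], [[0, 0, -0.4], [0, 0, 0], 50], [[0, 0, -1.0], [0, 0, 0], 50], [[0, 0, -1.7], [0, 0, 0], 50], [[0, 0, -2.4], [0, 0, 0], 50], [[0, 0, -3.0], [0, 0, 0], 50], [[0, 0, -3.0], [0, 0, 0], 50]]'

```text
time: 9.45
tool_pos: [0.5877, -0.07, 0.2536]
ee_rot: [[-0.333, 0.943, 0.008], [0.943, 0.333, -0.001], [-0.004, 0.007, -1.0]]
force: [0.1, 0.0, 0.4]
width: 0.0443
```

```bash
python3 tr.py 4 s15
```

```text
px per 10mm platform [ 0.48841294 -2.47959145]
plat+ [ 0.88 -4.86] [1]
plat- [10.67  3.33] [1]
tube-n [-0.18  0.24] [1]
tube-f [0.11 0.17] [1]
tube+n [-0.08 -0.19] [1]
tube+f [ 0.32 -0.34] [1]
ref jar [ 0.   -0.11] [1]
t 9.65 shift [0. 0. 0.] turn [-3.0000e-02  1.5000e-02  2.1888e+01] yaw 109.43908030715964 F [ 0.41386664 -0.06002606 -0.62919404] M [ 0.0299203  -0.12502631 -0.01431426] -27.384686257432236
```

The numbers changed a little, and so did the static reference, probably from the gripper's shadow. I'll clear the arm and compare with the very first images.

```bash
python3 -c "
from m import *
to([.2,-.55,.27],60)"
```

```text
t 9.65 shift [ -6.504 -10.446  -0.432] turn [-3.000e-02 -2.000e-03  9.888e+00] yaw 109.43908030715964 F [ 0.41386664 -0.06002606 -0.62919404] M [ 0.0299203  -0.12502631 -0.01431426] -27.384686257432236
```

Call:
apply_moves --series '[[[-6.5, -10.4, -0.4], [0, 0, 9.9], 50], [[-6.5, -10.4, -0.4], [0, 0, 9.9], 50], [[-6.5, -10.4, -0.4], [0, 0, 9.9], 50], [[-6.5, -10.4, -0.4], [0, 0, 9.9], 50], [[-6.5, -10.4, -0.4], [0, 0, 9.9], 50], [[-6.5, -10.4, -0.4], [0, 0, 9.9], 50], [[-6.5, -10.4, -0.4], [0, 0, 9.9], 50], [[-6.5, -10.4, -0.4], [0, 0, 9.9], 50], [[-6.5, -10.4, -0.4], [0, 0, 9.9], 50], [[-6.5, -10.4, -0.4], [0, 0, 9.9], 50], [[-6.5, -10.4, -0.4], [0, 0, 9.9], 50], [[-6.5, -10.4, -0.4], [0, 0, 9.9], 50]]'

```text
time: 10.85
tool_pos: [0.2096, -0.5392, 0.2669]
ee_rot: [[0.501, 0.865, -0.001], [0.865, -0.501, 0.003], [0.002, -0.002, -1.0]]
force: [1.0, -0.7, 0.4]
width: 0.0442
```

Call:
apply_moves --series '[[[0, 0, 0], [0, 0, 0], 50], [[0, 0, 0], [0, 0, 0], 50], [[0, 0, 0], [0, 0, 0], 50]]'

```text
time: 11.15
tool_pos: [0.2117, -0.5373, 0.2673]
ee_rot: [[0.501, 0.866, -0.001], [0.866, -0.501, 0.003], [0.002, -0.002, -1.0]]
force: [-0.2, -0.1, 0.5]
width: 0.044
```

```bash
cat > fin.py <<'E'
from m import *
from tr import P0
def lk(r,g,p):
    p=np.float32(p)[:,None]; return (cv2.calcOpticalFlowPyrLK(r,g,p,None,winSize=(11,11),maxLevel=1)[0]-p)[:,0]
L=lambda f:cv2.imread(f'pics/{f}.png',0)
snap('side','s16');snap('top','t16')
print('ref change s0->s3 ',dict(zip(P0,lk(L('s0'),L('s3'),list(P0.values())).round(2).tolist())))
print('s0->s16',dict(zip(P0,lk(L('s0'),L('s16'),list(P0.values())).round(2).tolist())))
print('s1->s15',dict(zip(P0,lk(L('s1'),L('s15'),list(P0.values())).round(2).tolist())))
T=[(231.2,123.2),(236.6,104),(364.8,151.2),(368.4,132.2),(285,177)]
print('top',lk(L('t0'),L('t16'),T).round(2).tolist())
print(get_state()['time'],get_state()['tool_pos'])
# expected px per mm of over-lift: tube tips 0.006 rad/mm about the saddle's -y lower edge or similar
for X in ([.605,-.388,.12],[.655,-.399,.12],[.685,-.035,.127],[.734,-.047,.127]): print((proj('side',np.array(X)+[0,0,.001])-proj('side',np.array(X))).round(3))
E
python3 fin.py; python3 - <<'E'
import cv2,numpy as np
s=cv2.imread('pics/s16.png')[155:305,270:370];t=cv2.imread('pics/t16.png')[95:185,220:320]
a=cv2.resize(s,None,fx=3.8,fy=3.8,interpolation=cv2.INTER_CUBIC);b=cv2.resize(t,None,fx=4.1,fy=4.1,interpolation=cv2.INTER_CUBIC)
c=np.zeros((570,a.shape[1]+b.shape[1],3),np.uint8);c[:,:a.shape[1]]=a;c[:b.shape[0],a.shape[1]:]=b
cv2.imwrite('pics/c16.png',c)
E
```

```text
ref change s0->s3  {'plat+': [-0.05000000074505806, 0.11999999731779099], 'plat-': [-0.10000000149011612, 0.10000000149011612], 'tube-n': [0.009999999776482582, -0.009999999776482582], 'tube-f': [-0.009999999776482582, -0.009999999776482582], 'tube+n': [-0.0, 0.0], 'tube+f': [-0.0, 0.019999999552965164], 'ref jar': [-0.0, 0.009999999776482582]}
s0->s16 {'plat+': [1.0199999809265137, -4.480000019073486], 'plat-': [9.8100004196167, 1.8600000143051147], 'tube-n': [0.09000000357627869, 0.09000000357627869], 'tube-f': [-0.11999999731779099, -0.05999999865889549], 'tube+n': [0.029999999329447746, -0.07999999821186066], 'tube+f': [0.1599999964237213, -0.1599999964237213], 'ref jar': [-0.009999999776482582, 0.09000000357627869]}
s1->s15 {'plat+': [0.8600000143051147, -4.659999847412109], 'plat-': [8.720000267028809, 1.6799999475479126], 'tube-n': [-0.10999999940395355, 0.20000000298023224], 'tube-f': [0.03999999910593033, 0.11999999731779099], 'tube+n': [-0.05000000074505806, -0.17000000178813934], 'tube+f': [0.25999999046325684, -0.28999999165534973], 'ref jar': [0.0, -0.05999999865889549]}
top [[-0.1599999964237213, -0.4099999964237213], [0.6800000071525574, -1.5399999618530273], [-0.009999999776482582, -0.009999999776482582], [-0.019999999552965164, 0.07999999821186066], [0.0, -0.009999999776482582]]
11.25 [ 0.21231767 -0.53734362  0.26805519]
[ 0.073 -0.219]
[ 0.1   -0.217]
[ 0.06  -0.267]
[ 0.075 -0.267]
```

View pics/c16.png

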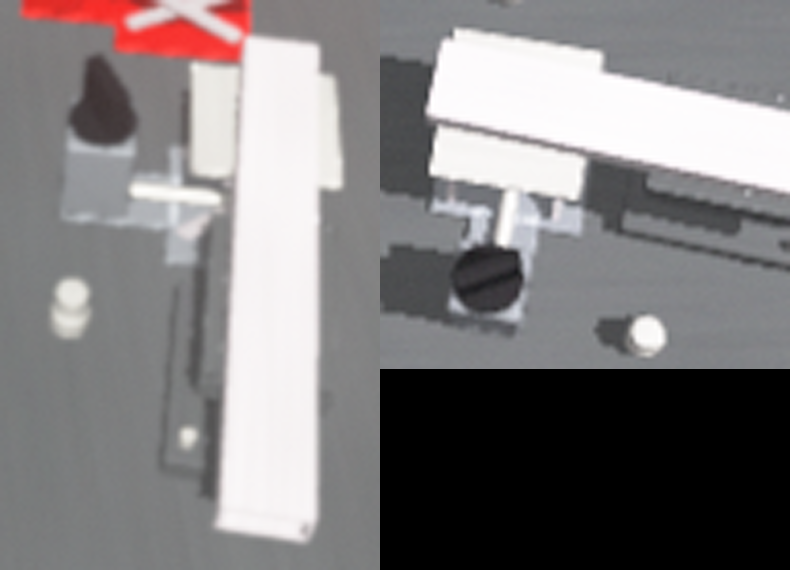

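The picture shows the knob turned (bar at about (290,178) in the side view) and free. The tube lies in its saddle with the platform against it. Shadows differ from the first image, so I'll return to the start pose for a like-for-like comparison.

```bash
python3 -c "
from m import *
to([.191,-.5946,.222],17.8)"
```

```text
t 11.25 shift [-1.206  0.204  0.92 ] turn [-1.500e-02 -7.000e-03  8.446e+00] yaw 60.031767963182865 F [ 0.92071836 -0.00535817 -0.5427535 ] M [-0.0037104  -0.02199665 -0.04242611] -39.66235121775086
```

Call:
apply_moves --series '[[[-1.2, 0.2, 0.92], [0, 0, 8.45], 100], [[-1.2, 0.2, 0.92], [0, 0, 8.45], 100], [[-1.2, 0.2, 0.92], [0, 0, 8.45], 100], [[-1.2, 0.2, 0.92], [0, 0, 8.45], 100], [[-1.2, 0.2, 0.92], [0, 0, 8.45], 100], [[-1.2, 0.2, 0.92], [0, 0, 8.45], 100], [[-1.2, 0.2, 0.92], [0, 0, 8.45], 100], [[-1.2, 0.2, 0.92], [0, 0, 8.45], 100], [[-1.2, 0.2, 0.92], [0, 0, 8.45], 100], [[-1.2, 0.2, 0.92], [0, 0, 8.45], 100], [[-1.2, 0.2, 0.92], [0, 0, 8.45], 100]]'

```text
time: 12.35
tool_pos: [0.1901, -0.5955, 0.2227]
ee_rot: [[0.953, 0.304, 0.0], [0.304, -0.953, 0.0], [0.0, 0.0, -1.0]]
force: [0.3, -0.9, 0.5]
width: 0.0876
```

```bash
python3 fin.py | grep -v ref\ ch; python3 - <<'E'
# brightness-normalised edge position: row where each column crosses half of the local step, at both tube ends
from h import *
def edge(f,cols,rows,up):
    g=cv2.imread(f'pics/{f}.png',0).astype(float);o=[]
    for c in cols:
        p=g[rows[0]:rows[1],c]; p=p if up else p[::-1]
        h=(p[0]+p[-1])/2;i=np.argmax(p>h);x=i-1+(h-p[i-1])/(p[i]-p[i-1]); o.append(rows[0]+x if up else rows[1]-1-x)
    return np.mean(o)
for f in('s0','s3','s9','s11','s12','s13','s14','s15','s16'):
    print(f,'+end %.3f'%edge(f,range(338,351),(159,171),True),'-end %.3f'%edge(f,range(331,348),(290,305),False))
E
```

```text
s0->s16 {'plat+': [0.9300000071525574, -4.590000152587891], 'plat-': [6.920000076293945, 1.5800000429153442], 'tube-n': [-0.029999999329447746, 0.14000000059604645], 'tube-f': [-0.029999999329447746, 0.05000000074505806], 'tube+n': [-0.019999999552965164, -0.12999999523162842], 'tube+f': [0.2199999988079071, -0.23999999463558197], 'ref jar': [-0.009999999776482582, 0.009999999776482582]}
s1->s15 {'plat+': [0.8600000143051147, -4.659999847412109], 'plat-': [8.720000267028809, 1.6799999475479126], 'tube-n': [-0.10999999940395355, 0.20000000298023224], 'tube-f': [0.03999999910593033, 0.11999999731779099], 'tube+n': [-0.05000000074505806, -0.17000000178813934], 'tube+f': [0.25999999046325684, -0.28999999165534973], 'ref jar': [0.0, -0.05999999865889549]}
top [[-0.17000000178813934, -0.4099999964237213], [0.6700000166893005, -1.5499999523162842], [0.0, -0.0], [-0.0, 0.07000000029802322], [-0.009999999776482582, -0.009999999776482582]]
12.45 [ 0.19004479 -0.59556786  0.22268633]
[ 0.073 -0.219]
[ 0.1   -0.217]
[ 0.06  -0.267]
[ 0.075 -0.267]
s0 +end 165.204 -end 295.535
s3 +end 165.207 -end 295.540
s9 +end 165.207 -end 295.537
s11 +end 165.209 -end 295.536
s12 +end 165.017 -end 295.570
s13 +end 164.618 -end 295.696
s14 +end 164.936 -end 295.605
s15 +end 164.899 -end 295.627
s16 +end 164.934 -end 295.607
```

Shadows now match the first image, and the edge positions are the same as just before release. The +end is up 0.27 px, against 0.40 px per mm of lift, so the lift past contact is about 0.65 mm (tilt about 0.004 rad). I'm handing in.

```bash
python3 -c "
from rig import *
print(hand_in())"
```

```text
the job is handed in; nothing more can be done
None
```

I turned the knob of the jack under the tube clockwise until its platform bore on the underside, then let go, moved the arm clear and handed in at about 12.5 s. `hand_in()` gives no verdict.

- **Turn:** One grasp, a net turn of about 46°. Contact showed when the tube ends began to move in the side camera. I overshot to about 1.6 mm past contact, so I eased the knob back 2°.
- **Final state:** With the arm back at its start pose, the tube ends sat where they did just before release. The platform is bearing on the tube, about 0.65 mm past first contact, a tilt of about 0.004 rad. The tube is still in its saddle.
- **Forces:** Wrist force read about 6 N at most.
- **Checks that disagreed:**
  - Tracking of the platform's edge corners was off: one was lost, the other read low by up to about 2 mm.
  - Two comparisons made before the arm was back at its start pose were skewed by shadows.
  - One alignment routine failed to converge.
  - I relied on the tube-edge measurement instead.

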